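# Recharge the grease cup of a bench slip roll

## Task

Recharge the spring grease cup on the slip roll: with the fingertips, press the pump's black palm knob fully down and let it spring right back up, stroke after stroke, until the thin indicator stem on top of the cup stands fully out. Then stop: do not pump a full cup, and leave the knob released. Do not touch the stem, and leave the tin, bush, wrench and screwdriver lying there alone.

Things in the scene. Friction and masses are not known exactly. Their poses are not given: they have to be found in the camera images.
- machine: Bench slip roll, bolted down; place and yaw (up to 0.4 rad) vary. Green bed 150 x 450 x 20 mm, long along its y; three 28 mm steel rolls between two end frames (92 mm high), crank at +y. Origin on the table under the frame nearer the pump. In its frame the pump (86 mm grey reservoir, head 110 mm high) is at (0, -150 mm), the grease cup at (18 mm, 0); a copper pipe joins them, 100 mm up.
- knob_top (a point): Centre of the flat top (38 mm across) of the pump's black palm knob (47 mm in diameter, 22 mm high). 172 mm above the table when released, 152 mm when fully pressed. It moves with the knob.
- palm_knob: The black palm knob itself; origin at the centre of its underside, 22 mm below knob_top; z up. It rides on a 14 mm steel rod with a coil spring around it.
- plunger (a joint): How far the palm knob is pressed down, m: 0 released, 0.020 fully down on a hard stop. It pushes back with about 6 N at the top, 13 N at the bottom; a full stroke against the grease takes about 17 N. Let go, it springs back up in about half a second.
- stem (a joint): How far the indicator stem is out, m: 0 in, 0.030 fully out (at most 0.031). Starts at 0 to 0.014. A full stroke lifts it, late in the way down, to a next multiple of 0.006 (within 0.001; the first stroke lifts at most 0.009) and it stays there; strokes under 0.017, or not let up to within 0.003 of the top, may do nothing. A stroke after it is fully out lifts nothing: the cup is full.
- stem_tip (a point): Tip of the indicator stem, an upright steel pin 10 mm in diameter with a button head (16 mm across, 5 mm thick) on the cup's axis: tip 7 mm above the brass gland when in, 37 mm above it when fully out; then a dark ring turned in the stem, 31.5 to 34.5 mm below the tip, is just clear of the gland.
- indicator: The indicator stem itself, moving with joint stem. Its origin lies on the cup's axis at table height when the stem is in, and rises with it. Not to be touched.
- gland_top (a point): Fixed point on the grease cup's axis, top of its brass gland (19 mm in diameter), 165 mm above the table, from which the stem comes out. The cup is an aluminium cylinder 47 mm in diameter with a dark top cap, 160 mm high.
- grease_tin: Loose grey tin, 72 mm in diameter, 66 mm high, standing; origin at the centre of its underside. Bystander.
- bush: Loose brass bush, a tube 44 mm in diameter, 50 mm high, standing; origin at the centre of its underside. Bystander.
- wrench: Loose steel wrench, 180 mm long, lying flat along its x axis. Bystander.
- screwdriver: Loose screwdriver with a thick black handle, 200 mm long, lying along its x axis, handle to -x. Bystander.

How it is judged:
By the outcome, as a careful person would: the job done as asked, in the order asked, and still so for the second after the job is handed in, with the robot touching nothing.
It also fails if it takes over 48 s, if anything falls off the work surface, if the arm or the gripper's body presses on something with over 40 N, if the wrist force passes 120 N, or if a joint passes its speed limit or range.

## Robot

A 6-joint arm with a two-finger parallel gripper is mounted at the origin on the work surface. World frame = base frame: x ahead of the robot, y to its left, z up, the work surface at z = 0. Lengths are in m, angles in degrees, forces in N, time in s.
With the tool pointing down it reaches from about 0.3 to 0.75 m from the base axis. Payload 8.5 kg.
Tool frame: the origin (TCP) lies on the centre line of the jaws, within the pads' length; the fingertips stand 17 mm ahead of it and the grasp point (between the pads) lies 2 mm behind it (env.tip_extent is the distance from the TCP to the fingertips, in m); z points along the fingers, y is the direction in which the jaws open and shut (so a half turn about z gives the same grasp; the last joint's range is limited). The gripper opens to 85 mm and grips with 20 to 120 N. Pads are 22 mm wide; open, the fingers measure 114 mm over their backs; the gripper's body (76 mm by 85 mm) begins 54 mm behind the grasp point. The pads swing forward as they close: fully open they stand 13 mm farther back than shut.
Start: joints at [-78.684, 21.807, 74.336, -0, 83.858, -12.336], TCP at [0.221, -0.504, 0.248] pointing down, gripper open.
Joint ranges: [-178.18, 178.18], [-50.72, 133.34], [12.68, 142.11], [-81.47, 261.47], [9.98, 163.14], [-165.26, 165.26]. Speed limits (degrees/s): [136.94, 136.94, 180, 180, 180, 180].

## Interface

Orientations are given as a 3x3 rotation matrix whose columns are the frame's x, y, z axes.
In Python, from rig import telemetry, get_image, camera_params, close_job, env gives the robot as it stands.
- The arm moves only by the tool apply_moves, never from a script. Its argument "motion" is a list of rows, each an object of numbers: "tx", "ty", "tz": the shift along the tool's x, y, z in cm; "turn": the turn about the tool's z in degrees; "jaw": the gripper's target within -1 to 1 (fully open at 1, half-way at 0, shut at -1). In form: [{"tx": .., "ty": .., "tz": .., "turn": .., "jaw": ..}, ...]. A call has 1 to 5 rows; each row is the pose to reach, as a shift and turn from the pose measured when the call began, along the tool's axes at that moment; what a row does not reach only later rows make up. A row lasts 1/12 s, in which the tool goes at most 41.7 mm and 7.16 degrees, less where a joint would pass 70% of its speed; a pose out of reach is approached as far as the arm can. A call with a gripper value outside its range is refused whole. The fingers move at their own pace and stop on an object; "squeeze" is the grip in N (left out, the last holds). Time passes only in rows, so rows that repeat a pose let the fingers close. It gives the time, the measured TCP pose, the force and the opening at its end, in the units of the state.
- telemetry.observe(): the state, without advancing time (a new reading comes with each control period).
- get_image(name): name is "scene" or "top" or "wrist"; returns (picture, depth): 420x560x3 uint8, red, green, blue; 420x560 float32, m along the optical axis (not along the pixel's ray), 0 where there is no reading.
- camera_params(name): a dict with "fx", "fy", "cx", "cy" (pixels), "rvec" (rotation vector, rad) and "tvec" (3), from world to camera coordinates, as OpenCV has them. Camera axes: x right, y down, z forward; pixel columns grow to the right and rows downward; lengths in m; the calibration is good to about 2 mm. The wrist camera is an equidistant fisheye: a pixel r from the principal point sees the ray r / f radians off the axis. A picture is of the moment at which its call begins: read the wrist's pose just before it. camera_params takes no time and is no camera call; for the wrist camera it gives the pose at the moment of the call.
- close_job(): hands the job in, once; it reports no verdict.
The state is a dict: "time_s": time; "q": joint angles; "qvel": joint speeds; "joint_efforts": joint torques, N m; "position": TCP position; "tool_rot": TCP orientation; "ft_force": force on the tool from outside, world axes, zero at the start; "wrist_torque": the same for the moment, N m; "grip_width": finger opening in m.
Only numpy, scipy, OpenCV 4.12 (cv2) and the standard library are available. Lean on these libraries where they do the work, as an engineer would, in place of code of your own. Each camera call takes 0.05 s, during which the arm holds its last target. There are 200 camera calls.

## Working session

There is one attempt and no reset: what is moved stays moved. The work goes in short steps, Python scripts to look and compute and a tool call to move; the robot and the scene stay as the last step left them, time stands still between calls to the robot, and variables do not carry over. Pictures are saved under pics/ and viewed, about 8 in all and at most 12, crops included, and the job is handed in when it is done.

Besides the shell and the picture viewer there is one more tool, called by a JSON object that holds its "op" and its "data", one argument or row to a line. apply_moves: Moves the arm, as the interface text tells. Its arguments: {"type":"object","properties":{"motion":{"type":"array"},"squeeze":{"type":"number"}},"required":["motion"]}

```bash
ls; mkdir -p pics
cat > h.py <<'E'
import numpy as np, cv2
from rig import telemetry, get_image, camera_params, close_job, env
def RT(p):
    return cv2.Rodrigues(np.array(p["rvec"],float))[0], np.array(p["tvec"],float).ravel()
def world(d,p):
    # depth -> world xyz (pinhole)
    R,t=RT(p); v,u=np.mgrid[:d.shape[0],:d.shape[1]]
    c=np.stack([(u-p["cx"])/p["fx"]*d,(v-p["cy"])/p["fy"]*d,d],-1)
    return (c-t)@R
def proj(X,p):
    R,t=RT(p); c=np.atleast_2d(X)@R.T+t
    return np.c_[p["fx"]*c[:,0]/c[:,2]+p["cx"],p["fy"]*c[:,1]/c[:,2]+p["cy"]]
E
python3 - <<'E'
from h import *
s=telemetry.observe(); print(s["time_s"],s["position"],np.round(s["tool_rot"],3).tolist(),s["grip_width"])
for n in("scene","top"):
    im,d=get_image(n); p=camera_params(n); cv2.imwrite(f"pics/{n}0.png",im[...,::-1]); np.savez(f"{n}0.npz",im=im,d=d)
    R,t=RT(p);print(n,p["fx"],-R.T@t,R[2])
E
```

```text
pics
0.0 [ 0.22058482 -0.50351488  0.24767504] [[0.916, 0.401, -0.0], [0.401, -0.916, 0.002], [0.0, -0.002, -1.0]] 0.0855940346872275
scene 504.3144730532632 [1.11161684 0.68868162 0.76954538] [-0.48245676 -0.63188974 -0.60658951]
top 483.7822581423994 [ 0.51332427 -0.00437986  1.10681084] [ 0.08141751  0.02835174 -0.99627675]
```

View pics/scene0.png

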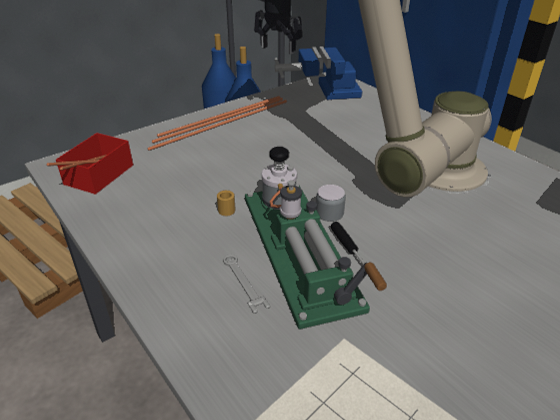

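View pics/top0.png

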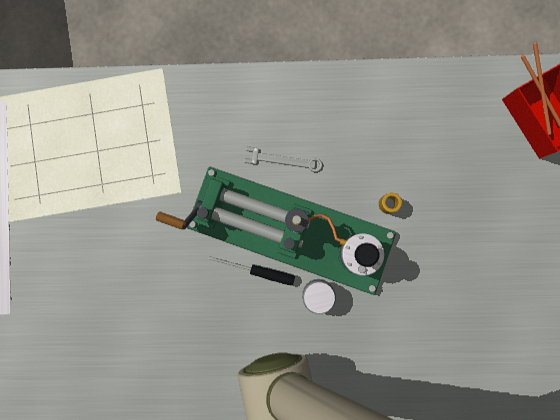

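The scene view shows the black knob at (279,155) and the cup with its stem at (291,188). In the top view the knob is at (367,255) and the cup at (296,219). The tin is at (319,296), next to the machine.

Run:
```python
from h import *
def ray(uv,p):
    R,t=RT(p); c=np.array([(uv[0]-p["cx"])/p["fx"],(uv[1]-p["cy"])/p["fy"],1])
    w=R.T@c; return -R.T@t,w/np.linalg.norm(w)
res={}
for n,box in(("top",(350,238,384,272)),("scene",(266,144,292,163))):
    z=np.load(f"{n}0.npz");im=z["im"];d=z["d"];p=camera_params(n)
    x0,y0,x1,y1=box; m=np.zeros(d.shape,np.uint8); m[y0:y1,x0:x1]=(im[y0:y1,x0:x1].max(-1)<60)
    k,l,st,c=cv2.connectedComponentsWithStats(m); i=1+st[1:,4].argmax()
    W=world(d,p)[l==i]; W=W[W[:,2]>.12]
    print(n,st[i],c[i],"z pct",np.percentile(W[:,2],[50,90,98]), "top pts xy",W[W[:,2]>np.percentile(W[:,2],90)-.004].mean(0))
    res[n]=ray(c[i],p)
(a,u),(b,v)=res["top"],res["scene"]
s=np.linalg.lstsq(np.c_[u,-v],b-a,rcond=None)[0]; print("tri",a+u*s[0],b+v*s[1])
# stem/cup
for n,uv in(("top",(296,219)),("scene",(291,188))):
    z=np.load(f"{n}0.npz");d=z["d"];p=camera_params(n);W=world(d,p)
    x,y=uv;w=W[y-14:y+14,x-14:x+14].reshape(-1,3);w=w[w[:,2]>.15]
    print(n,"cup top",np.median(w,0),"max z",w[:,2].max(),w[w[:,2]>.167].mean(0),(w[:,2]>.167).sum())
print(env.__dict__ if hasattr(env,'__dict__') else env)
z=np.load("scene0.npz");cr=z["im"][135:225,250:350];cv2.imwrite("pics/c1.png",cv2.resize(cr,None,fx=6,fy=6,interpolation=cv2.INTER_CUBIC)[...,::-1])
```

```text
top [355 244  24  23 450] [366.64222222 254.70222222] z pct [0.17251695 0.17514174 0.17632418] top pts xy [ 0.49543809 -0.13206266  0.17618536]
scene [270 147  19  16 245] [278.79183673 153.98367347] z pct [0.17012497 0.17294351 0.1739518 ] top pts xy [ 0.50328961 -0.12247299  0.17576739]
tri [ 0.4944545  -0.13331363  0.16018772] [ 0.49500025 -0.13375975  0.16023761]
top cup top [0.564522   0.00072218 0.16136345] max z 1.106810839861037 [0.56075433 0.00100008 0.25298987] 65
scene cup top [0.5704252  0.00844073 0.16024561] max z 0.7695453842845327 [0.58804098 0.0310509  0.20079053] 53
{}
```

View pics/c1.png

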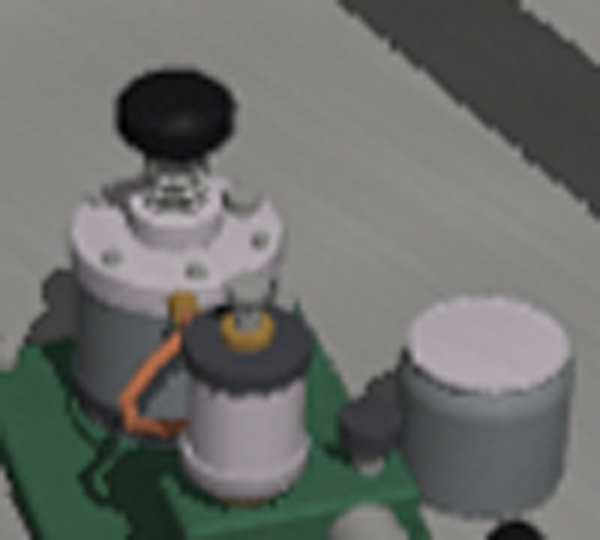

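{"op": "apply_moves", "data": {
  "motion": [
    {"tx": 3.4, "ty": -1.9, "jaw": -1},
    {"tx": 6.8, "ty": -3.9, "jaw": -1},
    {"tx": 10.2, "ty": -5.8, "jaw": -1},
    {"tx": 13.6, "ty": -7.8, "jaw": -1},
    {"tx": 17.0, "ty": -9.7, "jaw": -1}
  ],
  "squeeze": 30
}}

```text
invalid input
```

```bash
cat > go.py <<'E'
from h import *
s=telemetry.observe();P=np.array(s["position"]);R=np.array(s["tool_rot"])
print(s["time_s"],P.round(4),"tip",getattr(env,"tip_extent",None),"F",np.round(s["ft_force"],1),"w",s["grip_width"],R[:,2].round(4))
print("to knob cm",(R.T@(np.array([.495,-.1335,.172+.017])-P)*100).round(2))
E
python3 go.py
```

```text
0.1 [ 0.2206 -0.5036  0.2478] tip 0.017 F [ 0.4 -0.6 -0.8] w 0.08540269275225715 [-2.0e-04  1.3e-03 -1.0e+00]
to knob cm [ 39.98 -22.88   5.92]
```

{"op": "apply_moves", "data": {
  "motion": [
    {"tx": 3.4, "ty": -1.9, "tz": 0, "turn": 0, "jaw": -1},
    {"tx": 6.8, "ty": -3.9, "tz": 0, "turn": 0, "jaw": -1},
    {"tx": 10.2, "ty": -5.8, "tz": 0, "turn": 0, "jaw": -1},
    {"tx": 13.6, "ty": -7.8, "tz": 0, "turn": 0, "jaw": -1},
    {"tx": 17.0, "ty": -9.7, "tz": 0, "turn": 0, "jaw": -1}
  ],
  "squeeze": 30
}}

```text
time_s: 0.52
position: [0.338, -0.3447, 0.2477]
tool_rot: [[0.916, 0.401, -0.001], [0.401, -0.916, 0.002], [0.0, -0.002, -1.0]]
ft_force: [0.7, -1.5, 0.4]
grip_width: 0.0257
```

```bash
python3 go.py
```

```text
0.5167 [ 0.338  -0.3447  0.2477] tip 0.017 F [ 0.7 -1.5  0.4] w 0.02574816098713666 [-5.0e-04  1.9e-03 -1.0e+00]
to knob cm [ 22.85 -13.05   5.9 ]
```

{"op": "apply_moves", "data": {
  "motion": [
    {"tx": 3.4, "ty": -2.0, "tz": 0, "turn": 0, "jaw": -1},
    {"tx": 6.8, "ty": -3.9, "tz": 0, "turn": 0, "jaw": -1},
    {"tx": 10.2, "ty": -5.8, "tz": 0, "turn": 0, "jaw": -1},
    {"tx": 13.6, "ty": -7.8, "tz": 0, "turn": 0, "jaw": -1},
    {"tx": 17.0, "ty": -9.7, "tz": 0, "turn": 0, "jaw": -1}
  ]
}}

```text
time_s: 0.93
position: [0.4555, -0.1858, 0.2478]
tool_rot: [[0.916, 0.401, -0.001], [0.401, -0.916, 0.002], [0.0, -0.002, -1.0]]
ft_force: [0.2, -1.1, 1.2]
grip_width: -0.0001
```

{"op": "apply_moves", "data": {
  "motion": [
    {"tx": 3.0, "ty": -1.7, "tz": 1, "turn": 0, "jaw": -1},
    {"tx": 5.8, "ty": -3.3, "tz": 3, "turn": 0, "jaw": -1},
    {"tx": 5.8, "ty": -3.3, "tz": 4, "turn": 0, "jaw": -1},
    {"tx": 5.8, "ty": -3.3, "tz": 4, "turn": 0, "jaw": -1}
  ]
}}

```text
time_s: 1.27
position: [0.495, -0.1303, 0.2055]
tool_rot: [[0.915, 0.403, -0.005], [0.403, -0.915, 0.004], [-0.003, -0.006, -1.0]]
ft_force: [0.1, -0.6, -0.2]
grip_width: 0.0002
```

```bash
cat >> go.py <<'E'
import sys
if len(sys.argv)>1:
    im,d=get_image("wrist"); s2,d2=get_image("scene"); np.savez(sys.argv[1]+".npz",im=im,d=d,s=s2,sd=d2)
    a=cv2.resize(s2[135:225,250:350],None,fx=4,fy=4,interpolation=cv2.INTER_CUBIC)
    b=np.zeros((420,800,3),np.uint8); b[:360,:400]=a; b[:,400:]=cv2.resize(im,(560,420))[:,80:480]
    cv2.imwrite(f"pics/{sys.argv[1]}.png",b[...,::-1])
E
python3 go.py v1
```

```text
1.2667 [ 0.495  -0.1303  0.2055] tip 0.017 F [ 0.1 -0.6 -0.2] w 0.0001662517531391269 [-0.0054  0.0045 -1.    ]
to knob cm [-0.13  0.3   1.65]
```

View pics/v1.png

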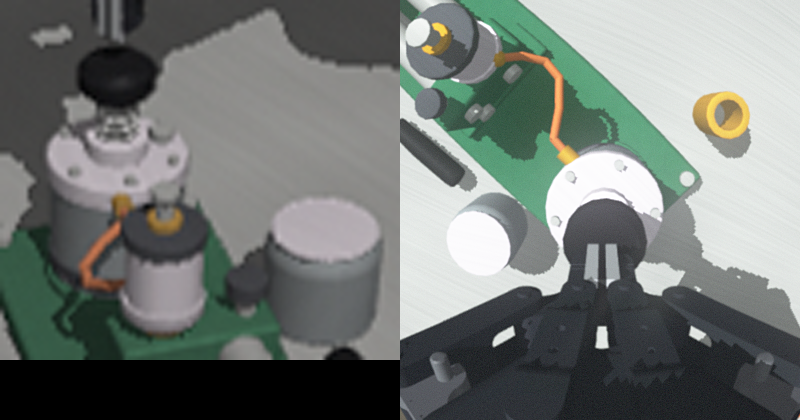

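The fingertips sit over the knob, centred at about (604,250) in the composite. In the scene half the stem is at about (165,190). Now the first stroke, pressed gently to learn the bottom.

{"op": "apply_moves", "data": {
  "motion": [
    {"tx": -0.1, "ty": 0.3, "tz": 1.2, "turn": 0, "jaw": -1},
    {"tx": -0.1, "ty": 0.3, "tz": 2.2, "turn": 0, "jaw": -1},
    {"tx": -0.1, "ty": 0.3, "tz": 3.0, "turn": 0, "jaw": -1},
    {"tx": -0.1, "ty": 0.3, "tz": 3.7, "turn": 0, "jaw": -1},
    {"tx": -0.1, "ty": 0.3, "tz": 3.7, "turn": 0, "jaw": -1}
  ]
}}

```text
time_s: 1.78
position: [0.4958, -0.1371, 0.1727]
tool_rot: [[0.917, 0.399, 0.002], [0.399, -0.917, 0.0], [0.002, 0.001, -1.0]]
ft_force: [-2.4, 0.2, 11.9]
grip_width: 0.0002
```

{"op": "apply_moves", "data": {
  "motion": [
    {"tx": 0.1, "ty": -0.3, "tz": 0.5, "turn": 0, "jaw": -1},
    {"tx": 0.1, "ty": -0.3, "tz": 0.7, "turn": 0, "jaw": -1},
    {"tx": 0.1, "ty": -0.3, "tz": 0.7, "turn": 0, "jaw": -1}
  ]
}}

```text
time_s: 2.03
position: [0.4958, -0.1369, 0.169]
tool_rot: [[0.918, 0.397, 0.006], [0.397, -0.918, -0.006], [0.003, 0.007, -1.0]]
ft_force: [-5.4, -6.2, 15.1]
grip_width: -0.0003
```

{"op": "apply_moves", "data": {
  "motion": [
    {"tx": 0, "ty": 0, "tz": 0.5, "turn": 0, "jaw": -1},
    {"tx": 0, "ty": 0, "tz": 0.5, "turn": 0, "jaw": -1}
  ]
}}

```text
time_s: 2.2
position: [0.4958, -0.1373, 0.1688]
tool_rot: [[0.918, 0.395, 0.01], [0.396, -0.918, -0.006], [0.007, 0.01, -1.0]]
ft_force: [-10.4, 10.6, 34.1]
grip_width: -0.0
```

The hard stop is at TCP z = 0.1688, where the force rises to 34 N. Next I release and measure the stem.

{"op": "apply_moves", "data": {
  "motion": [
    {"tx": 0, "ty": 0, "tz": -1.5, "turn": 0, "jaw": -1},
    {"tx": 0, "ty": -0.3, "tz": -3.2, "turn": 0, "jaw": -1},
    {"tx": 0, "ty": -0.3, "tz": -3.7, "turn": 0, "jaw": -1},
    {"tx": 0, "ty": -0.3, "tz": -3.7, "turn": 0, "jaw": -1},
    {"tx": 0, "ty": -0.3, "tz": -3.7, "turn": 0, "jaw": -1}
  ]
}}

```text
time_s: 2.62
position: [0.4939, -0.1349, 0.2056]
tool_rot: [[0.919, 0.395, 0.011], [0.395, -0.919, -0.006], [0.007, 0.01, -1.0]]
ft_force: [1.0, -0.5, 0.0]
grip_width: -0.0001
```

{"op": "apply_moves", "data": {
  "motion": [
    {"tx": 0, "ty": 0, "tz": 0, "turn": 0, "jaw": -1},
    {"tx": 0, "ty": 0, "tz": 0, "turn": 0, "jaw": -1},
    {"tx": 0, "ty": 0, "tz": 0, "turn": 0, "jaw": -1}
  ]
}}

```text
time_s: 2.87
position: [0.4938, -0.1349, 0.2049]
tool_rot: [[0.919, 0.394, 0.009], [0.394, -0.919, -0.006], [0.006, 0.009, -1.0]]
ft_force: [-0.0, -0.0, -0.1]
grip_width: -0.0
```

```bash
cat > stem.py <<'E'
from h import *
import sys
p=camera_params("scene"); im=np.load(sys.argv[1]+".npz")["s"]
G=np.array([.5675,.003,.165])
px=proj(G+np.array([[0,0,h] for h in(-.005,0,.007,.013,.019,.025,.031,.037)]),p); print(px.round(1).tolist())
x,y=px[1]; x0,y0=int(x)-20,int(y)-32
cr=cv2.resize(im[y0:y0+45,x0:x0+40],None,fx=12,fy=12,interpolation=cv2.INTER_CUBIC)[...,::-1].copy()
for i,(a,b) in enumerate(px): 
    cv2.putText(cr,str(i),(5,int((b-y0+.5)*12)+5),0,.5,(0,0,255),1); cv2.line(cr,(20,int((b-y0+.5)*12)),(int((a-x0)*12)-70,int((b-y0+.5)*12)),(0,0,255),1)
cv2.imwrite(f"pics/stem_{sys.argv[1]}.png",cr)
E
python3 go.py v2; python3 stem.py v1;python3 stem.py v2; python3 -c "
import cv2,numpy as np
a,b=cv2.imread('pics/stem_v1.png'),cv2.imread('pics/stem_v2.png');cv2.imwrite('pics/cmp.png',cv2.resize(np.hstack([a,b]),(800,450)))"
```

```text
2.8667 [ 0.4938 -0.1349  0.2049] tip 0.017 F [-0.  -0.  -0.1] w -3.603975299937594e-05 [ 0.0092 -0.0057 -0.9999]
to knob cm [ 0.16 -0.1   1.59]
[[290.2, 191.2], [290.2, 189.3], [290.2, 186.6], [290.3, 184.2], [290.3, 181.8], [290.4, 179.4], [290.4, 177.0], [290.4, 174.5]]
[[290.2, 191.2], [290.2, 189.3], [290.2, 186.6], [290.3, 184.2], [290.3, 181.8], [290.4, 179.4], [290.4, 177.0], [290.4, 174.5]]
```

View pics/cmp.png

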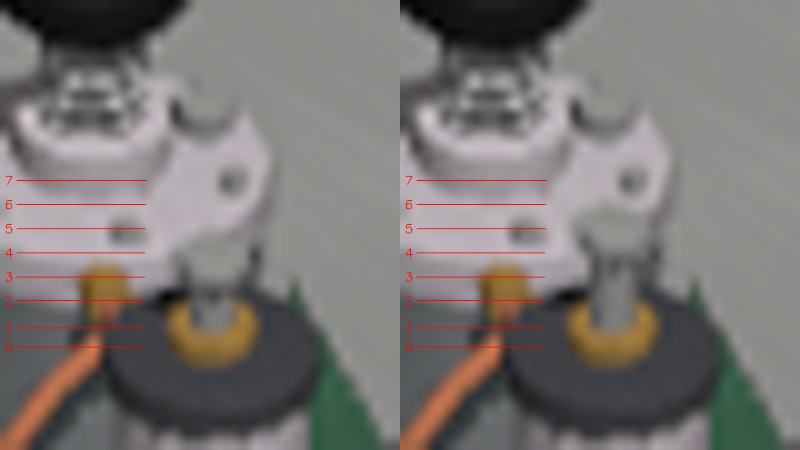

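The stem rose by about 2.7 px (about 6.5 mm). The button top is now about 25 mm above the gland, so the stem is at about 0.018. I expect two more strokes, with a measurement after each.

{"op": "apply_moves", "data": {
  "motion": [
    {"tx": 0.1, "ty": -0.1, "tz": 1.4, "turn": 0, "jaw": -1},
    {"tx": 0.1, "ty": -0.1, "tz": 2.8, "turn": 0, "jaw": -1},
    {"tx": 0.1, "ty": -0.1, "tz": 3.8, "turn": 0, "jaw": -1},
    {"tx": 0.1, "ty": -0.1, "tz": 4.3, "turn": 0, "jaw": -1},
    {"tx": 0.1, "ty": -0.1, "tz": 4.3, "turn": 0, "jaw": -1}
  ]
}}

```text
time_s: 3.38
position: [0.4957, -0.1341, 0.1686]
tool_rot: [[0.918, 0.395, 0.016], [0.395, -0.918, -0.01], [0.011, 0.016, -1.0]]
ft_force: [-17.9, 7.2, 57.1]
grip_width: -0.0
```

{"op": "apply_moves", "data": {
  "motion": [
    {"tx": 0, "ty": 0, "tz": 0.4, "turn": 0, "jaw": -1},
    {"tx": 0, "ty": 0, "tz": 0.4, "turn": 0, "jaw": -1}
  ]
}}

```text
time_s: 3.55
position: [0.4956, -0.134, 0.1688]
tool_rot: [[0.918, 0.396, 0.02], [0.396, -0.918, -0.013], [0.013, 0.019, -1.0]]
ft_force: [-14.9, 5.1, 39.5]
grip_width: 0.0001
```

{"op": "apply_moves", "data": {
  "motion": [
    {"tx": 0, "ty": 0, "tz": -1.5, "turn": 0, "jaw": -1},
    {"tx": 0, "ty": 0, "tz": -3.2, "turn": 0, "jaw": -1},
    {"tx": 0, "ty": 0, "tz": -3.7, "turn": 0, "jaw": -1},
    {"tx": 0, "ty": 0, "tz": -3.7, "turn": 0, "jaw": -1},
    {"tx": 0, "ty": 0, "tz": -3.7, "turn": 0, "jaw": -1}
  ]
}}

```text
time_s: 3.97
position: [0.4947, -0.1334, 0.205]
tool_rot: [[0.918, 0.396, 0.019], [0.396, -0.918, -0.012], [0.012, 0.019, -1.0]]
ft_force: [0.7, -0.0, -0.3]
grip_width: 0.0001
```

{"op": "apply_moves", "data": {
  "motion": [
    {"tx": 0, "ty": 0, "tz": 0, "turn": 0, "jaw": -1},
    {"tx": 0, "ty": 0, "tz": 0, "turn": 0, "jaw": -1},
    {"tx": 0, "ty": 0, "tz": 0, "turn": 0, "jaw": -1}
  ]
}}

```text
time_s: 4.22
position: [0.4945, -0.1333, 0.2041]
tool_rot: [[0.918, 0.396, 0.017], [0.396, -0.918, -0.012], [0.011, 0.017, -1.0]]
ft_force: [0.1, -0.9, 0.6]
grip_width: -0.0003
```

```bash
python3 go.py v3; python3 stem.py v3
python3 - <<'E'
import cv2,numpy as np
b=cv2.imread('pics/stem_v3.png')
ws=[np.load(f'v{i}.npz')['im'][:110,60:200,::-1] for i in(1,2,3)]
w=np.vstack([cv2.resize(x,(230,180),interpolation=cv2.INTER_CUBIC) for x in ws])
b=cv2.resize(b,(480,540)); cv2.imwrite('pics/cmp3.png',np.hstack([b,w]))
E
```

```text
4.2167 [ 0.4945 -0.1333  0.2041] tip 0.017 F [ 0.1 -0.9  0.6] w -0.00025157900625385414 [ 0.0172 -0.0115 -0.9998]
to knob cm [0.02 0.01 1.51]
[[290.2, 191.2], [290.2, 189.3], [290.2, 186.6], [290.3, 184.2], [290.3, 181.8], [290.4, 179.4], [290.4, 177.0], [290.4, 174.5]]
```

View pics/cmp3.png

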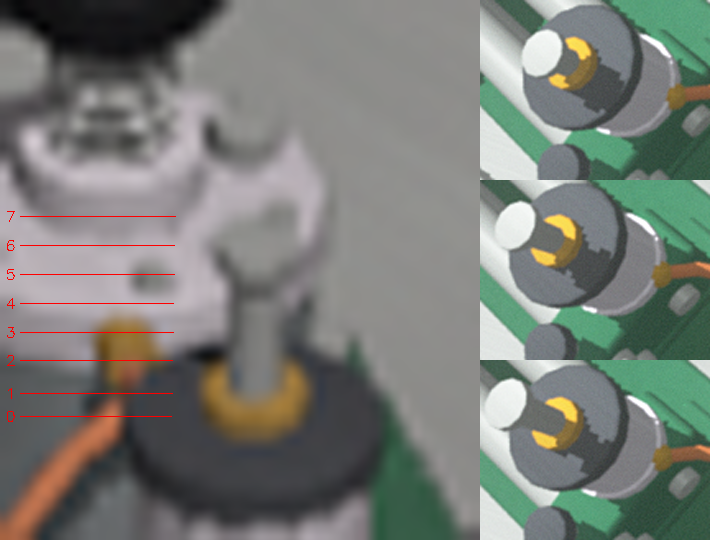

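The button top is now about 32 mm above the gland (between marks 6 and 7), so the stem is at about 0.024. No ring shows yet. I'll check that against depth before the next stroke.

```bash
cat > dz.py <<'E'
from h import *
import sys
p=camera_params("scene")
for n in sys.argv[1:]:
    W=world(np.load(n+".npz")["sd"],p); w=W[165:200,278:304].reshape(-1,3)
    w=w[(np.hypot(w[:,0]-.5675,w[:,1]-.003)<.012)&(w[:,2]>.15)&(w[:,2]<.22)]
    print(n,len(w),w[:,2].max().round(4),np.sort(w[:,2])[::-1][:16].round(4),w[w[:,2]>w[:,2].max()-.004].mean(0).round(4))
E
python3 dz.py v1 v2 v3
```

```text
v1 106 0.1841 [0.1841 0.184  0.1839 0.1839 0.1835 0.1833 0.1832 0.1832 0.1828 0.1828
 0.1827 0.1826 0.1826 0.1823 0.1823 0.1823] [0.5662 0.0041 0.1825]
v2 121 0.192 [0.192  0.1905 0.1905 0.1904 0.1904 0.1903 0.1902 0.1901 0.1901 0.19
 0.19   0.19   0.1898 0.1898 0.1898 0.1898] [0.5672 0.0045 0.1896]
v3 135 0.1976 [0.1976 0.197  0.1968 0.1968 0.1964 0.1963 0.1962 0.196  0.196  0.196
 0.1959 0.1959 0.1959 0.1958 0.1958 0.1957] [0.5669 0.004  0.1957]
```

Depth puts the tip at 0.1825, then 0.1896, then 0.1957, so the stem is at 0.024. One more stroke should fill the cup.

{"op": "apply_moves", "data": {
  "motion": [
    {"tx": 0, "ty": 0, "tz": 1.4, "turn": 0, "jaw": -1},
    {"tx": 0, "ty": 0, "tz": 2.8, "turn": 0, "jaw": -1},
    {"tx": 0, "ty": 0, "tz": 3.8, "turn": 0, "jaw": -1},
    {"tx": 0, "ty": 0, "tz": 4.2, "turn": 0, "jaw": -1},
    {"tx": 0, "ty": 0, "tz": 4.2, "turn": 0, "jaw": -1}
  ]
}}

```text
time_s: 4.73
position: [0.496, -0.1342, 0.1686]
tool_rot: [[0.918, 0.396, 0.024], [0.397, -0.918, -0.016], [0.016, 0.024, -1.0]]
ft_force: [-16.6, 8.0, 54.2]
grip_width: 0.0002
```

{"op": "apply_moves", "data": {
  "motion": [
    {"tx": 0, "ty": 0, "tz": 0.4, "turn": 0, "jaw": -1},
    {"tx": 0, "ty": 0, "tz": 0.4, "turn": 0, "jaw": -1}
  ]
}}

```text
time_s: 4.9
position: [0.496, -0.1341, 0.1688]
tool_rot: [[0.917, 0.397, 0.027], [0.397, -0.917, -0.018], [0.018, 0.028, -0.999]]
ft_force: [-14.0, 5.3, 40.3]
grip_width: 0.0003
```

{"op": "apply_moves", "data": {
  "motion": [
    {"tx": 0, "ty": 0, "tz": -1.5, "turn": 0, "jaw": -1},
    {"tx": 0, "ty": 0, "tz": -3.2, "turn": 0, "jaw": -1},
    {"tx": 0, "ty": 0, "tz": -3.7, "turn": 0, "jaw": -1},
    {"tx": 0, "ty": 0, "tz": -3.7, "turn": 0, "jaw": -1},
    {"tx": 0, "ty": 0, "tz": -3.7, "turn": 0, "jaw": -1}
  ]
}}

```text
time_s: 5.32
position: [0.4947, -0.1333, 0.205]
tool_rot: [[0.917, 0.397, 0.026], [0.397, -0.917, -0.018], [0.017, 0.027, -0.999]]
ft_force: [-0.1, 0.6, 0.1]
grip_width: -0.0001
```

{"op": "apply_moves", "data": {
  "motion": [
    {"tx": 0, "ty": 0, "tz": 0, "turn": 0, "jaw": -1},
    {"tx": 0, "ty": 0, "tz": 0, "turn": 0, "jaw": -1},
    {"tx": 0, "ty": 0, "tz": 0, "turn": 0, "jaw": -1}
  ]
}}

```text
time_s: 5.57
position: [0.4945, -0.1333, 0.2041]
tool_rot: [[0.918, 0.397, 0.025], [0.397, -0.917, -0.017], [0.016, 0.026, -1.0]]
ft_force: [-0.1, -0.6, -0.7]
grip_width: 0.0002
```

```bash
python3 go.py v4; python3 dz.py v4; python3 stem.py v4
python3 - <<'E'
import cv2,numpy as np
b=cv2.resize(cv2.imread('pics/stem_v4.png'),(400,450))
x=np.load('v4.npz')['im'][:110,50:190,::-1]
cv2.imwrite('pics/cmp4.png',np.hstack([b,cv2.resize(x,(400,450),interpolation=cv2.INTER_CUBIC)]))
E
```

```text
5.5667 [ 0.4945 -0.1333  0.2041] tip 0.017 F [-0.1 -0.6 -0.7] w 0.00015308118417564593 [ 0.0249 -0.0171 -0.9995]
to knob cm [0.01 0.   1.52]
v4 149 0.2031 [0.2031 0.2027 0.2027 0.2026 0.2024 0.2023 0.2023 0.2021 0.2021 0.202
 0.202  0.202  0.202  0.2018 0.2018 0.2018] [0.5674 0.0043 0.2016]
[[290.2, 191.2], [290.2, 189.3], [290.2, 186.6], [290.3, 184.2], [290.3, 181.8], [290.4, 179.4], [290.4, 177.0], [290.4, 174.5]]
```

View pics/cmp4.png

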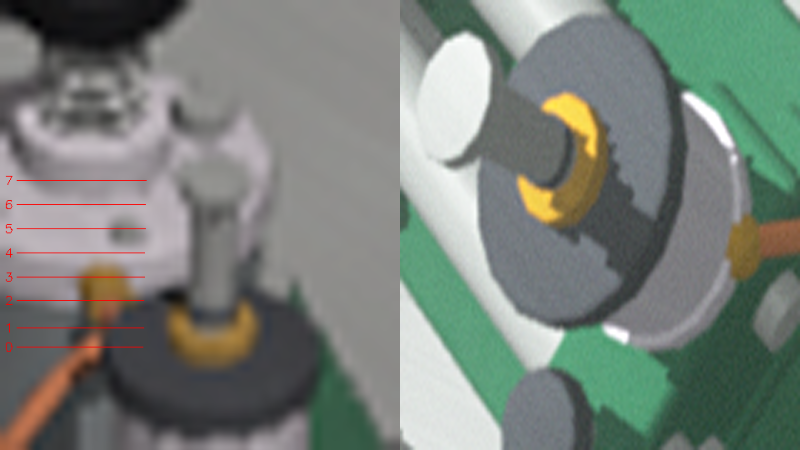

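The dark ring shows clear of the gland, at (565,160) in the wrist crop, and the tip is at z = 0.2016, so the stem is at about 0.030: full. I'll back off, check the knob is up, and hand in.

{"op": "apply_moves", "data": {
  "motion": [
    {"tx": 0, "ty": 0, "tz": -2, "turn": 0, "jaw": -1},
    {"tx": 0, "ty": 0, "tz": -4, "turn": 0, "jaw": -1},
    {"tx": 0, "ty": 0, "tz": -4, "turn": 0, "jaw": -1},
    {"tx": 0, "ty": 0, "tz": -4, "turn": 0, "jaw": -1}
  ]
}}

```text
time_s: 6.0
position: [0.4939, -0.1327, 0.245]
tool_rot: [[0.917, 0.397, 0.027], [0.397, -0.917, -0.018], [0.018, 0.027, -0.999]]
ft_force: [-0.3, 0.1, -0.8]
grip_width: -0.0003
```

```bash
python3 go.py v5; python3 dz.py v5
python3 - <<'E'
from h import *
p=camera_params("scene")
for n,k in(("scene0","d"),("v5","sd")):
    W=world(np.load(n+".npz")[k],p)[142:168,264:296].reshape(-1,3)
    w=W[(np.hypot(W[:,0]-.495,W[:,1]+.1335)<.018)&(W[:,2]>.14)&(W[:,2]<.19)]
    print("knob top z",n,np.percentile(w[:,2],90).round(4))
print(np.round(telemetry.observe()["qvel"],2), close_job())
E
```

```text
6.0 [ 0.4939 -0.1327  0.245 ] tip 0.017 F [-0.3  0.1 -0.8] w -0.00028052835392003216 [ 0.027  -0.0183 -0.9995]
to knob cm [-0.02 -0.04  5.6 ]
v5 147 0.2037 [0.2037 0.2032 0.2031 0.2027 0.2026 0.2025 0.2024 0.2021 0.2021 0.202
 0.202  0.2019 0.2019 0.2017 0.2017 0.2015] [0.5672 0.0043 0.2016]
knob top z scene0 0.1732
knob top z v5 0.1732
the job is handed in; nothing more can be done
[ 0.05  0.39  0.29 -0.01  0.1   0.08] None
```

I pumped the knob three full strokes with the closed fingertips, letting it spring right back each time. The grease cup is now full and the job is handed in at about 6 s.

- **Strokes:** each one reached the hard stop at TCP z of about 0.169. The highest wrist force I read was about 57 N vertically.
- **Stem:** the tip measured 182.5, 189.6, 195.7 and then 201.6 mm above the table, so the stem ended about 0.030 m out. The dark ring shows clear of the gland.
- **Knob:** its top is back at its starting height, and the gripper is held about 56 mm above it with no contact force.
- **Other things:** the arm only went to the pump and never near the tin, bush, wrench or screwdriver. I did not measure their positions again at the end.

No checks failed. There were three small oddities:
- My first move call was refused because its rows left out some fields; it moved nothing.
- The first stroke took three short pushes before it reached the stop.
- The tool picked up a tilt of about 2° by the end, with no visible effect.

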